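# Butt the second bench block against the seated one

### The arm

A 6-joint arm with a two-finger parallel gripper is mounted at the origin on a cart in front of the work surface, level with it; the furniture and walls round the work are solid. World frame = base frame: x ahead of the robot, y to its left, z up, the work surface at z = 0. Lengths are in m, angles in rad, forces in N, time in s.
With the tool pointing down it reaches from about 0.25 to 0.775 m from the base axis. Payload 4 kg.
Tool frame: the origin (TCP) lies on the centre line of the jaws, within the pads' length; the fingertips stand 14 mm ahead of it and the grasp point (between the pads) lies 5 mm behind it (robot.tcp_to_tips is the distance from the TCP to the fingertips, in m); z points along the fingers, y is the line along which they close (so a half turn about z gives the same grasp; the last joint's range is limited). The gripper opens to 94 mm and grips with 3 to 60 N. Pads are 16 mm wide; open, the fingers measure 119 mm over their backs; the gripper's body (75 mm by 177 mm) begins 78 mm behind the grasp point.
Start: joints at [-1.384, 0.087, 1.371, -0, 1.684, -0.103], TCP at [0.157, -0.527, 0.18] pointing down, gripper open.
Joint ranges: [-3.1, 3.1], [-0.76, 2.03], [0.27, 2.55], [-1.08, 4.22], [0.17, 2.65], [-2.57, 2.57]. Speed limits (rad/s): [2.79, 2.79, 3.14, 3.14, 3.14, 3.14].

### API

Orientations are given as [roll, pitch, yaw] about the fixed x, y, z axes, in that order (R = Rz(yaw) Ry(pitch) Rx(roll)).
In Python, from bench import robot gives the robot as it stands.
- The arm moves only by the tool carry_out, never from a script. Its argument "increments" is a list of rows, each a list of 3 entries, a list of its own where there are three numbers: the closure in counts, from 0 (fully open) to 255 (shut), then the shift along the tool's x, y, z in mm, then the turn about the tool's z in degrees. In form: [[fingers, [dx, dy, dz], twist], ...]. A call has 1 to 8 rows; each row shifts and turns the commanded pose from where the row before left it, along the tool's axes as they then stand; what a row does not reach is not made up. A row lasts 1/10 s, in which the tool goes at most 50 mm and 8.59 degrees, less where a joint would pass 70% of its speed; a pose out of reach is approached as far as the arm can. A call with a gripper value outside its range is refused whole. The fingers move at their own pace and stop on an object; the grip force is fixed at half the most. Time passes only in rows, so rows that do not move let the fingers close. It gives the time, the measured TCP pose, the force, the opening and the grip force at its end, in the units of the state.
- robot.get_obs(): the state, without advancing time (a new reading comes with each control period).
- robot.snapshot(name): name is "scene" or "side" or "wrist"; returns the picture (420x560x3 uint8, blue, green, red); there is no depth.
- robot.get_calibration(name): a dict with "vfov" (degrees; the focal length in pixels is half the picture's height over the tangent of half this angle, whatever the lens; pixels are square), "cx", "cy" (the principal point, pixels), "T" (4x4, takes a point from camera to world coordinates). Camera axes: x right, y down, z forward; pixel columns grow to the right and rows downward; lengths in m; the calibration is good to about 2 mm. A picture is of the moment at which its call begins: read the wrist's pose just before it. get_calibration takes no time and is no camera call; for the wrist camera it gives the pose at the moment of the call.
- robot.close_job(): hands the job in; it is judged then, once.
The state is a dict: "time": time; "joint_positions": joint angles; "qvel": joint speeds; "joint_torque": joint torques, N m; "tool_pos": TCP position; "ee_rot": TCP orientation; "wrist_force": force on the tool from outside, world axes, zero at the start; "wrist_torque": the same for the moment, N m; "width": finger opening in m; "finger_force": force on a finger pad.
Only numpy, scipy, OpenCV 4.12 (cv2) and the standard library are available. Lean on these libraries where they do the work, as an engineer would, in place of code of your own. Each camera call takes 0.05 s, during which the arm holds its last target. There are 200 camera calls.

### The job

The steel bench block in the wooden three-sided frame is to be lengthened into one longer flat working face. Take the loose steel block of the same size and push it up against the open side of the framed block until the two faces touch, lying flat on the bench, square to it and with its sides in line, then let go. Leave the small steel block and the carton where they are.

Things in the scene. Friction and masses are not known exactly. Their poses are not given: they have to be found in the camera images.
- block_seat: Fixed neighbour: bright steel block 56 x 56 mm, 31 mm high, fast to the bench in a wooden frame on three sides (18 mm high, 89 mm wide along x). Origin: centre of this block's underside, on the bench top; z up. Its +y side is open: the bare face lies 28 mm from the origin along +y, 8 mm out past the rail ends. A butted block has its centre 56 mm from the origin along +y. Place and yaw vary.
- loose_block: The block to move: bright steel, 56 x 56 mm, 31 mm high, about 0.8 kg, standing flat on the bench. The same size and look as the seated one, but with no frame. Origin: centre of its underside; x and y normal to its four upright faces, z up. All four faces serve equally.
- small_block: Bystander: a smaller, darker steel block, 36 x 36 mm, 18 mm high. Origin: centre of its underside. It is not to be moved.
- carton: Bystander: a small closed brown box with a paper label, 46 mm (x) by 71 mm (y), 28 mm high. Origin: centre of its underside. It is not to be moved.
Things that resemble listed ones, but are neither listed nor needed, are in the scene too. What is shaped like the block_seat but pink or purple is not meant.

How it is judged:
By the outcome, as a careful person would: the job done as asked, in the order asked, and still so for the second after the job is handed in, with the robot touching nothing.
It also fails if it takes over 32 s, if anything falls off the work surface, if the arm or the gripper's body presses on something with over 40 N, if the wrist force passes 120 N, or if a joint passes its speed limit or range.

## Working session

There is one attempt and no reset: what is moved stays moved. The work goes in short steps, Python scripts to look and compute and a tool call to move; the robot and the scene stay as the last step left them, time stands still between calls to the robot, and variables do not carry over. Pictures are saved under pics/ and viewed, at most 10 in all, crops included, and the job is handed in when it is done.

Besides the shell and the picture viewer there is one more tool, called after "Call:" as name(argument=value, ...) on one line, values as JSON. carry_out: Moves the arm, as the interface text tells. Its arguments: {"type":"object","properties":{"increments":{"type":"array","items":{"type":"array"}}},"required":["increments"]}

```bash
mkdir -p pics; cat > h.py <<'E'
import cv2, numpy as np
from bench import robot
def cal(n):
    c=robot.get_calibration(n); return c
def ray(c,u,v,z,h=420):
    f=h/2/np.tan(np.radians(c['vfov'])/2)
    T=np.array(c['T']); d=T[:3,:3]@np.array([(u-c['cx'])/f,(v-c['cy'])/f,1.]); o=T[:3,3]
    return o+d*(z-o[2])/d[2]
def proj(c,p,h=420):
    f=h/2/np.tan(np.radians(c['vfov'])/2)
    T=np.array(c['T']); q=T[:3,:3].T@(np.array(p)-T[:3,3]); return q[:2]/q[2]*f+[c['cx'],c['cy']]
E
python3 - <<'E'
from h import *
for n in ['scene','side','wrist']:
    c=cal(n); im=robot.snapshot(n); cv2.imwrite(f'pics/{n}0.png',im); print(n,c['vfov'],c['cx'],c['cy'],np.round(c['T'],3).tolist(),[k for k in c])
a=cv2.imread('pics/scene0.png');b=cv2.imread('pics/side0.png')
cv2.imwrite('pics/s0.png',cv2.resize(a,(784,588),interpolation=cv2.INTER_CUBIC))
print(robot.get_obs())
E
```

```text
scene 54.15903605738951 286.22752040674686 208.98190659340716 [[-0.838, -0.254, 0.482, 0.053], [-0.545, 0.387, -0.744, 0.707], [0.002, -0.886, -0.463, 0.448], [0.0, 0.0, 0.0, 1.0]] ['vfov', 'cx', 'cy', 'T']
side 49.076552704792014 285.2556554746311 206.51954726846554 [[-0.998, -0.037, 0.041, 0.451], [-0.055, 0.565, -0.823, 0.823], [0.007, -0.824, -0.566, 0.546], [0.0, 0.0, 0.0, 1.0]] ['vfov', 'cx', 'cy', 'T']
wrist 64.79028860161033 277.82364429815357 210.0789269545154 [[0.286, -0.925, -0.249, 0.229], [-0.958, -0.277, -0.073, -0.504], [-0.001, 0.259, -0.966, 0.383], [0.0, 0.0, 0.0, 1.0]] ['vfov', 'cx', 'cy', 'T']
{'time': 0.15, 'joint_positions': array([-1.38407890e+00,  8.78097278e-02,  1.37186327e+00, -2.25002912e-05,
        1.68358610e+00, -1.03132976e-01]), 'qvel': array([-0.00353499, -0.00039963, -0.00472873,  0.00119676,  0.00078967,
        0.00140323]), 'joint_torque': array([ 1.20670407e-03, -3.40642405e+01, -3.02793217e+01,  7.18277204e-02,
        3.04984977e-02, -1.15206776e-04]), 'tool_pos': array([ 0.15708188, -0.52662676,  0.17888193]), 'ee_rot': array([-3.13993276e+00, -1.49318164e-04,  2.89847766e-01]), 'wrist_force': array([ 0.32032482, -0.2712873 ,  0.23382314]), 'wrist_torque': array([-0.02632428,  0.02101021, -0.0039038 ]), 'finger_force': 0.0, 'width': 0.09414756182166294}
```

View pics/scene0.png

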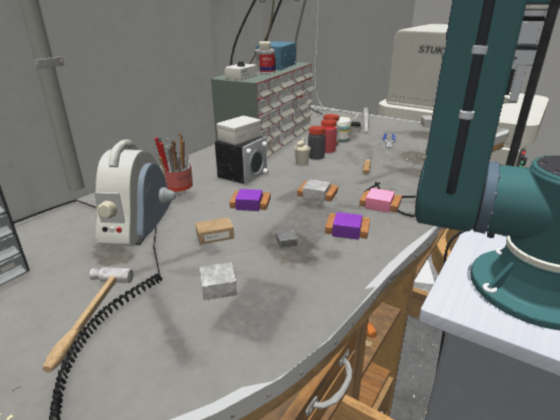

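View pics/side0.png

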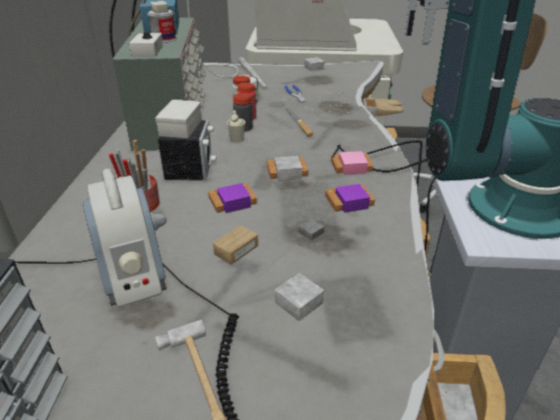

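The side view shows the framed steel block at about (288,167) and the loose block at (299,293). The small block is at (312,230), the carton at (236,244), and the purple and pink frames are decoys. Next I'll get rough positions.

```bash
python3 - <<'E'
from h import *
cs=cal('scene');cd=cal('side')
for nm,a,b,z in [('seat',(317,186),(288,161),.031),('loose',(217,273),(299,286),.031),('small',(287,237),(312,228),.018),('carton',(214,228),(236,240),.028),('purpR',(348,220),(352,193),.031),('purpL',(249,196),(234,192),.031),('pink',(380,196),(354,157),.031),('far',(0,0),(314,62),.03)]:
    print(nm,ray(cs,*a,z).round(3),ray(cd,*b,z).round(3))
b=cv2.imread('pics/side0.png')[140:320,195:385]
cv2.imwrite('pics/sc.png',cv2.resize(b,None,fx=3.3,fy=3.3,interpolation=cv2.INTER_CUBIC))
E
```

```text
seat [ 0.491 -0.107  0.031] [ 0.492 -0.112  0.031]
loose [0.458 0.297 0.031] [0.454 0.294 0.031]
small [0.434 0.117 0.018] [0.434 0.124 0.018]
carton [0.568 0.182 0.028] [0.571 0.182 0.028]
purpR [0.352 0.008 0.031] [0.353 0.015 0.031]
purpL [0.596 0.03  0.031] [0.597 0.028 0.031]
pink [ 0.34  -0.139  0.031] [ 0.338 -0.142  0.031]
far [ 3.6481e+01 -1.6386e+01  3.0000e-02] [ 0.435 -0.867  0.03 ]
```

View pics/sc.png

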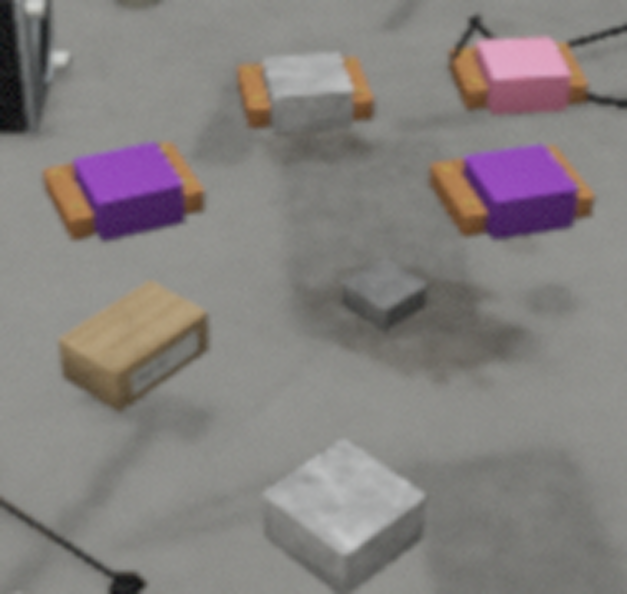

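The enlarged crop shows the framed steel block with its open face towards the camera and the loose block turned about 45°. The path between them is free of anything tall, so I'll fly over the seat first for a close look.

Call:
carry_out(increments=[[0,[40,-28,0],0],[0,[40,-28,0],0],[0,[40,-28,0],0],[0,[40,-28,0],0],[0,[40,-28,0],0],[0,[40,-28,0],0],[0,[40,-28,0],0],[0,[40,-28,0],0]])

```text
time: 0.95
tool_pos: [0.4005, -0.2191, 0.1797]
ee_rot: [3.141, -0.0, 0.29]
wrist_force: [0.4, -0.6, 0.7]
width: 0.0938
finger_force: 0.0
```

Call:
carry_out(increments=[[0,[40,-28,0],0],[0,[40,-28,0],0],[0,[40,-28,0],0],[0,[0,0,0],0],[0,[0,0,0],0],[0,[0,0,0],0]])

```text
time: 1.55
tool_pos: [0.4901, -0.1071, 0.1795]
ee_rot: [3.141, 0.001, 0.289]
wrist_force: [-0.2, 0.9, -0.9]
width: 0.094
finger_force: 0.0
```

```bash
python3 - <<'E'
from h import *
import pickle
c=cal('wrist'); im=robot.snapshot('wrist'); cv2.imwrite('pics/w1.png',im); pickle.dump(c,open('w1.pkl','wb'))
E
```

```text
(no output)
```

View pics/w1.png

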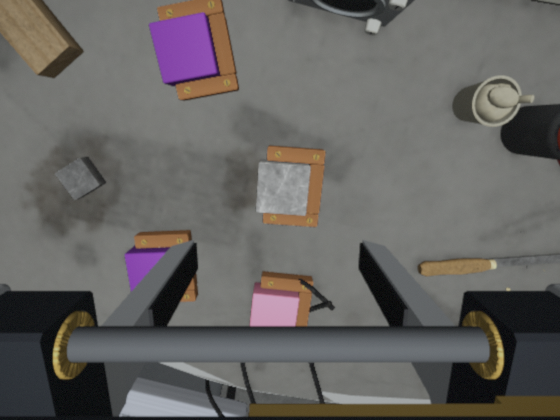

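The seat's top is at about (284,188) in the wrist image, with rails above, below and to the right; its open face points left (+y). I'll measure it with masks.

```bash
cat >> h.py <<'E'
def steel(im,box,thr=130,sat=40):
    x0,y0,x1,y1=box; hsv=cv2.cvtColor(im,cv2.COLOR_BGR2HSV)
    m=((hsv[...,2]>thr)&(hsv[...,1]<sat)).astype(np.uint8)*255
    k=np.zeros_like(m); k[y0:y1,x0:x1]=m[y0:y1,x0:x1]
    k=cv2.morphologyEx(cv2.morphologyEx(k,cv2.MORPH_CLOSE,np.ones((5,5))),cv2.MORPH_OPEN,np.ones((5,5)))
    cc=max(cv2.findContours(k,cv2.RETR_EXTERNAL,cv2.CHAIN_APPROX_NONE)[0],key=cv2.contourArea)
    return k,cc
def rect(c,cc,z):
    P=np.array([ray(c,u,v,z)[:2] for u,v in cc[:,0]])*1000
    return cv2.minAreaRect(P.astype(np.float32)),P
E
python3 - <<'E'
from h import *
import pickle
c=pickle.load(open('w1.pkl','rb')); im=cv2.imread('pics/w1.png')
g=cv2.cvtColor(im,cv2.COLOR_BGR2GRAY)
print(g[188,230:335:3]); print(g[145:230:3,284])
k,cc=steel(im,(235,140,335,235)); print(cc[:,0].min(0),cc[:,0].max(0)); print(rect(c,cc,.031)[0])
hsv=cv2.cvtColor(im,cv2.COLOR_BGR2HSV)
o=((hsv[...,1]>110)&(hsv[...,0]<20)).astype(np.uint8)*255
o[:140]=0;o[235:]=0;o[:,:235]=0;o[:,335:]=0
pts=cv2.findNonZero(o); h=cv2.convexHull(pts); r,P=rect(c,h,.018); print('frame',r,cv2.boxPoints(r).round(1).tolist())
vis=im.copy(); cv2.drawContours(vis,[cc],-1,(0,0,255),1); cv2.drawContours(vis,[h],-1,(255,0,0),1)
cv2.imwrite('pics/w1v.png',cv2.resize(vis[130:245,220:345],None,fx=4,fy=4,interpolation=cv2.INTER_NEAREST))
E
```

```text
[ 88  89  91  92  89  83  89  90  95 139 150 145 161 143 144 146 158 165
 161 155 155 157 158 149 157 157 130 116 117 115 115 123 123 121 122]
[100 116 118 123 124 120 122 162 165 171 166 168 162 154 160 156 152 150
 154 143 146 149 146 127 120 125 122 115 118]
[256 162] [309 214]
((495.5892333984375, -109.901123046875), (55.865745544433594, 55.167747497558594), 12.314675331115723)
frame ((498.740966796875, -121.76023864746094), (88.05491638183594, 62.96126174926758), 12.412747383117676) [[449.0, -100.5], [462.5, -162.0], [548.5, -143.0], [535.0, -81.5999984741211]]
```

View pics/w1v.png

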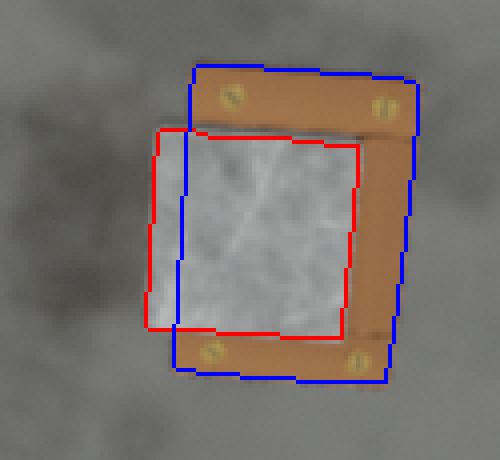

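The seat's top and frame are outlined cleanly: centre (495.8,-110) mm, yaw 12.4°. Next, over to the loose block.

Call:
carry_out(increments=[[0,[8,-40,0],0],[0,[8,-40,0],0],[0,[8,-40,0],0],[0,[8,-40,0],0],[0,[8,-40,0],0],[0,[8,-40,0],0],[0,[8,-40,0],0],[0,[8,-40,0],0]])

```text
time: 2.4
tool_pos: [0.4608, 0.2185, 0.1801]
ee_rot: [3.141, -0.001, 0.286]
wrist_force: [0.3, 0.1, -0.4]
width: 0.094
finger_force: 0.0
```

Call:
carry_out(increments=[[0,[8,-40,0],0],[0,[8,-35,0],0],[0,[0,0,0],0],[0,[0,0,0],0],[0,[0,0,0],0]])

```text
time: 2.9
tool_pos: [0.4551, 0.2933, 0.1799]
ee_rot: [3.141, -0.0, 0.287]
wrist_force: [0.1, 0.6, -0.1]
width: 0.0941
finger_force: 0.0
```

```bash
python3 - <<'E'
from h import *
import pickle
c=cal('wrist'); im=robot.snapshot('wrist'); cv2.imwrite('pics/w2.png',im); pickle.dump(c,open('w2.pkl','wb'))
u,v=proj(c,[.456,.295,.031]).astype(int); print(u,v)
k,cc=steel(im,(u-70,v-70,u+70,v+70)); print(cc[:,0].min(0),cc[:,0].max(0)); print(rect(c,cc,.031)[0])
vis=im.copy(); cv2.drawContours(vis,[cc],-1,(0,0,255),1)
cv2.imwrite('pics/w2v.png',vis)
E
```

```text
277 191
[239 157] [305 221]
((456.11444091796875, 300.42529296875), (55.860511779785156, 56.583580017089844), 46.78483963012695)
```

View pics/w2v.png

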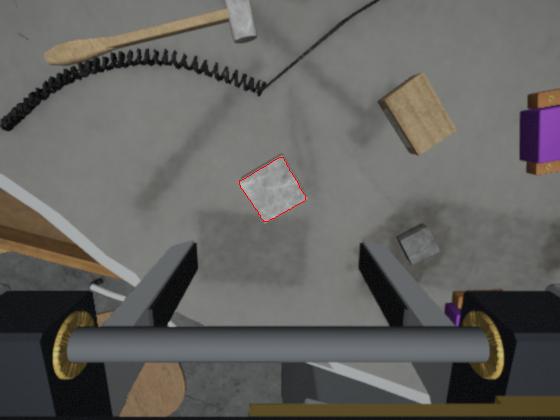

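The loose block is at (456.1,300.4) mm, turned 46.8°, and its outline (red, centre about (272,189)) is clean. I'll turn to match it, descend and grip.

Call:
carry_out(increments=[[0,[0,0,0],-7.6],[0,[0,0,0],-7.6],[0,[0,0,0],-7.6],[0,[0,0,0],-7.5],[0,[6,-4,30],0],[0,[0,0,40],0],[0,[0,0,30],0],[0,[0,0,20],0]])

```text
time: 3.75
tool_pos: [0.4549, 0.2999, 0.0571]
ee_rot: [-3.141, 0.004, 0.816]
wrist_force: [-0.3, -0.1, 0.2]
width: 0.0938
finger_force: 0.0
```

Call:
carry_out(increments=[[0,[0,0,20],0],[0,[0,0,15],0],[0,[0,0,7],0],[0,[0,0,0],0],[160,[0,0,0],0],[160,[0,0,0],0],[160,[0,0,0],0],[160,[0,0,0],0]])

```text
time: 4.55
tool_pos: [0.4562, 0.3026, 0.0185]
ee_rot: [3.141, -0.001, 0.819]
wrist_force: [0.2, -0.5, -0.4]
width: 0.0656
finger_force: 0.0
```

Call:
carry_out(increments=[[160,[0,0,0],0],[160,[0,0,0],0],[160,[0,0,0],0]])

```text
time: 4.85
tool_pos: [0.4558, 0.3023, 0.0178]
ee_rot: [3.142, 0.0, 0.819]
wrist_force: [0.1, -0.1, -0.2]
width: 0.0415
finger_force: 0.0
```

The opening is 41 mm, narrower than the block, and there's no pad force, so something's off. I'll look before moving.

```bash
python3 - <<'E'
from h import *
a=robot.snapshot('wrist'); b=robot.snapshot('side'); cv2.imwrite('pics/s3.png',b)
o=np.hstack([cv2.resize(a,(400,300)),cv2.resize(b[200:380,180:420],(400,300))]); cv2.imwrite('pics/v3.png',o); print(robot.get_obs()['width'],robot.get_obs()['finger_force'])
E
```

```text
0.03590345211741441 0.0
```

View pics/v3.png

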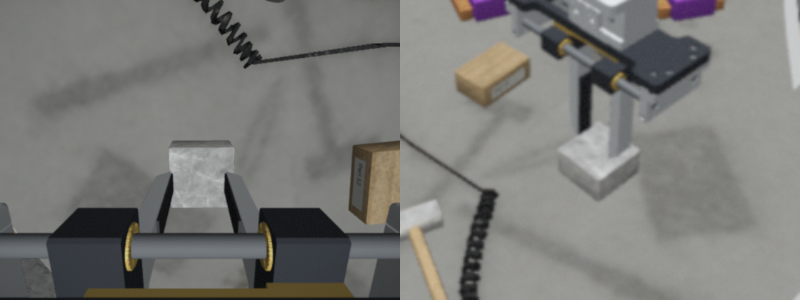

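```bash
python3 - <<'E'
from h import *
c=cal('wrist'); cd=cal('side'); o=robot.get_obs(); t=o['tool_pos']; print(t,o['ee_rot'])
im=robot.snapshot('wrist')
# block top corners in full wrist pic: approx from view (x1.4)
for p in [(170,151),(232,151),(235,206),(171,206)]: print(ray(c,p[0]*1.4,p[1]*1.4,.031).round(4))
print('tcp in wrist',proj(c,t),'side',proj(cd,t),'crop',(proj(cd,t)-[180,200])*[400/240,300/180])
print(np.round(c['T'],3).tolist())
E
```

```text
[0.45574484 0.30231829 0.0177131 ] [3.14157180e+00 6.35813774e-05 8.18668980e-01]
[0.4542 0.3364 0.031 ]
[0.4921 0.3009 0.031 ]
[0.4607 0.2606 0.031 ]
[0.4189 0.2997 0.031 ]
tcp in wrist [278.66006757 241.13507405] side [297.69013945 295.69054441] crop [196.15023241 159.48424069]
[[0.73, -0.66, -0.177, 0.507], [-0.683, -0.705, -0.191, 0.358], [0.001, 0.26, -0.966, 0.222], [0.0, 0.0, 0.0, 1.0]]
```

```bash
python3 - <<'E'
from h import *
a=robot.snapshot('wrist'); b=robot.snapshot('side'); s=robot.snapshot('scene')
r=lambda i,x,y,w,h:cv2.resize(i[y:y+h,x:x+w],(390,290),interpolation=cv2.INTER_CUBIC)
o=np.vstack([np.hstack([r(a,180,180,200,150),r(b,250,220,110,82)]),np.hstack([r(s,160,215,120,90),r(a,0,0,560,420)])])
cv2.imwrite('pics/v4.png',o); o=robot.get_obs();print(o['width'],o['finger_force'],o['wrist_force'])
E
```

```text
0.03505900685665176 0.0 [ 0.0296468  -0.27741671  0.18824544]
```

View pics/v4.png

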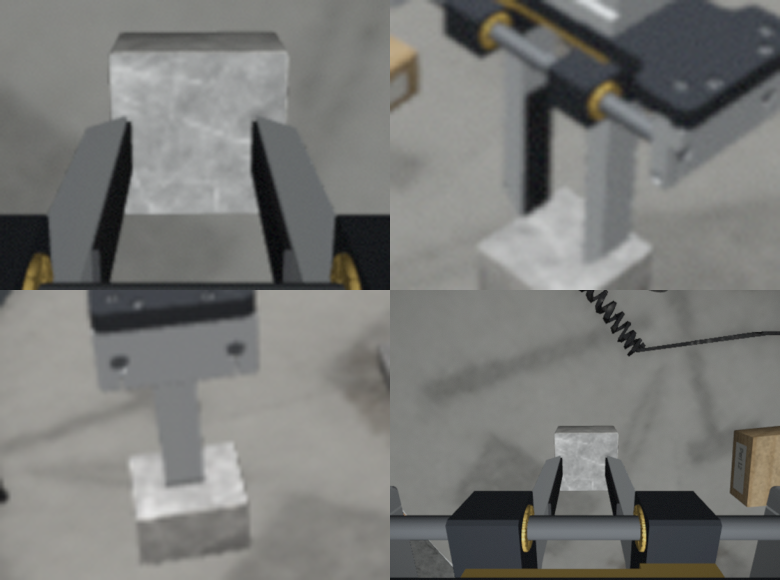

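The fingertips look to be above the block's top face (bottom-left panel), not beside it. I'll check the tool length and work out the true tip height.

```bash
python3 - <<'E'
from h import *
print([k for k in dir(robot) if k[0]!='_'], robot.tcp_to_tips)
c=cal('wrist'); a=robot.snapshot('wrist')
k,cc=steel(a,(225,190,335,295),140); print(rect(c,cc,.031)[0], cc[:,0].min(0),cc[:,0].max(0))
# top-row width of block top (unoccluded) ; view4: top edge x 111..288 at y52 ->
s=200/390
for y in (52,):
    p,q=[ray(c,180+x*s,180+y*s,.031) for x in (111,288)]; print('top edge mm',np.linalg.norm(p-q)*1000)
# triangulate near fingertip end: scene finger bottom centre & side finger bottom centre
def line(c,u,v):
    o=np.array(c['T'])[:3,3]; d=ray(c,u,v,0)-o; return o,d/np.linalg.norm(d)
cs,cd=cal('scene'),cal('side')
t=robot.get_obs()['tool_pos']; yw=robot.get_obs()['ee_rot'][2]
ty=np.array([np.sin(yw),-np.cos(yw),0])
for h in (0,.014,.03,.045):
  for s_ in (1,-1):
    P=t+s_*ty*.024; P[2]=h
    print(h,s_,'scene v4',((proj(cs,P)-[160,215])*[390/120,290/90]).round(), 'side v4',((proj(cd,P)-[250,220])*[390/110,290/82]+[390,0]).round(),'wrist v4',((proj(c,P)-[180,180])*1.95).round())
E
```

```text
['IKError', 'close_job', 'get_calibration', 'get_obs', 'snapshot', 'tcp_to_tips'] 0.014
((456.5757141113281, 300.5712890625), (55.30819320678711, 55.17412567138672), 47.72785949707031) [236 206] [327 290]
top edge mm 54.090897026615885
0 1 scene v4 [182. 214.] side v4 [521. 268.] wrist v4 [258. 102.]
0 -1 scene v4 [190. 270.] side v4 [596. 324.] wrist v4 [126. 102.]
0.014 1 scene v4 [180. 193.] side v4 [522. 246.] wrist v4 [263. 116.]
0.014 -1 scene v4 [188. 248.] side v4 [598. 302.] wrist v4 [122. 116.]
0.03 1 scene v4 [177. 169.] side v4 [522. 220.] wrist v4 [268. 133.]
0.03 -1 scene v4 [186. 223.] side v4 [599. 277.] wrist v4 [117. 133.]
0.045 1 scene v4 [175. 146.] side v4 [522. 196.] wrist v4 [274. 152.]
0.045 -1 scene v4 [184. 199.] side v4 [600. 252.] wrist v4 [112. 152.]
```

The fingers closed right over the block. The wrist image gives the same answer with the jaws open (94 mm across 165 px) and closed (35 mm across 62 px): the tips are about 0.188 m from the camera, at z≈45 mm. So they sit about 27 mm behind the TCP, not 14 mm ahead of it as stated. The scene view shows the tips above the block too. I'll open and go down about 38 mm further in small steps, watching the force.

Call:
carry_out(increments=[[0,[-1,0,0],0],[0,[0,0,0],0],[0,[0,0,0],0],[0,[0,0,0],0],[0,[0,0,0],0],[0,[0,0,0],0],[0,[0,0,0],0],[0,[0,0,0],0]])

```text
time: 6.0
tool_pos: [0.4551, 0.3016, 0.0178]
ee_rot: [3.142, 0.0, 0.819]
wrist_force: [0.5, -0.4, 0.4]
width: 0.093
finger_force: 0.0
```

Call:
carry_out(increments=[[0,[0,0,8],0],[0,[0,0,8],0],[0,[0,0,6],0],[0,[0,0,4],0],[0,[0,0,0],0],[0,[0,0,0],0]])

```text
time: 6.6
tool_pos: [0.4551, 0.3016, -0.0084]
ee_rot: [-3.142, 0.0, 0.819]
wrist_force: [-0.2, -0.4, 0.5]
width: 0.0939
finger_force: 0.0
```

```bash
python3 - <<'E'
from h import *
a=robot.snapshot('wrist'); b=robot.snapshot('side'); s=robot.snapshot('scene')
r=lambda i,x,y,w,h:cv2.resize(i[y:y+h,x:x+w],(390,290),interpolation=cv2.INTER_CUBIC)
o=np.vstack([np.hstack([r(a,180,150,200,150),r(b,250,220,110,82)]),np.hstack([r(s,160,215,120,90),r(a,0,0,560,420)])])
cv2.imwrite('pics/v5.png',o); o=robot.get_obs();print(o['width'],o['tool_pos'],o['wrist_force'])
E
```

```text
0.09409396122406236 [ 0.45542349  0.30173594 -0.00783623] [-0.67478429  0.22268532 -0.90452417]
```

View pics/v5.png

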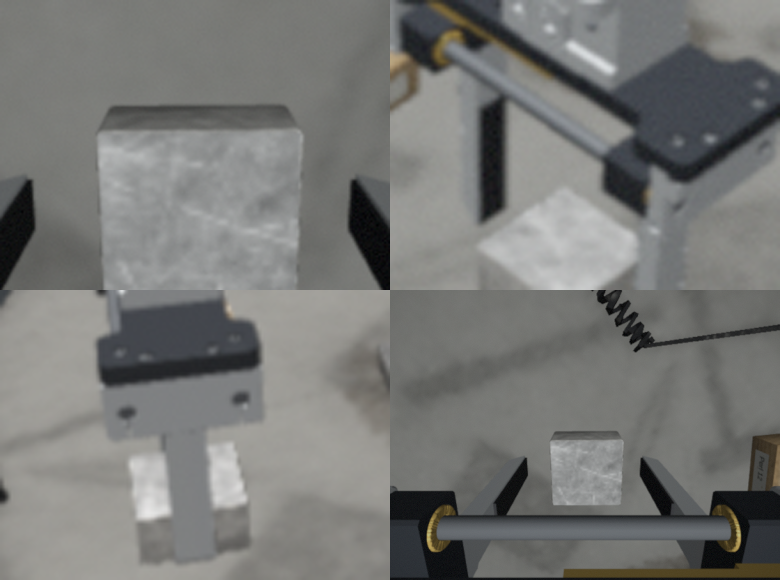

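The TCP now reads -8 mm with no contact, which confirms the offset; the tips straddle the block about 20 mm up. I'll go 12 mm further, then close.

Call:
carry_out(increments=[[0,[0,0,5],0],[0,[0,0,4],0],[0,[0,0,3],0],[0,[0,0,0],0],[255,[0,0,0],0],[255,[0,0,0],0],[255,[0,0,0],0],[255,[0,0,0],0]])

```text
time: 7.55
tool_pos: [0.4552, 0.3016, -0.0201]
ee_rot: [3.141, -0.0, 0.819]
wrist_force: [-0.9, -0.1, 0.1]
width: 0.0656
finger_force: 0.0
```

Call:
carry_out(increments=[[255,[0,0,0],0],[255,[0,0,0],0],[255,[0,0,0],0],[255,[0,0,0],0]])

```text
time: 7.95
tool_pos: [0.4558, 0.3009, -0.0202]
ee_rot: [3.14, -0.0, 0.818]
wrist_force: [2.7, -3.6, -1.1]
width: 0.0556
finger_force: 30.0
```

Gripped: 55.6 mm opening, 30 N. I'll lift, turn to the seat's yaw and carry it to a standoff 20 mm short of contact.

Call:
carry_out(increments=[[255,[0,0,-15],0],[255,[0,0,-25],0],[255,[0,0,-20],-8],[255,[0,0,0],-8],[255,[0,0,0],-8],[255,[0,0,0],-8],[255,[0,0,0],-8],[255,[0,0,0],-8]])

```text
time: 8.75
tool_pos: [0.4523, 0.3015, 0.0379]
ee_rot: [-3.135, 0.0, 1.663]
wrist_force: [-0.5, 0.8, -9.2]
width: 0.0556
finger_force: 30.0
```

Call:
carry_out(increments=[[255,[0,0,0],-7.5],[255,[0,0,0],0],[255,[0,0,0],0]])

```text
time: 9.05
tool_pos: [0.4535, 0.3015, 0.0386]
ee_rot: [-3.138, -0.0, 1.785]
wrist_force: [0.7, -0.7, -8.5]
width: 0.0556
finger_force: 30.0
```

Call:
carry_out(increments=[[255,[-30,-4,0],0],[255,[-45,-7,0],0],[255,[-45,-7,0],0],[255,[-45,-7,0],0],[255,[-45,-7,0],0],[255,[-45,-7,0],0],[255,[-40,-6,0],0],[255,[-20,-2,0],0]])

```text
time: 9.85
tool_pos: [0.4762, -0.0193, 0.0397]
ee_rot: [-3.141, 0.001, 1.782]
wrist_force: [-0.5, 0.7, -7.9]
width: 0.0556
finger_force: 30.0
```

Call:
carry_out(increments=[[255,[-10,0,0],0],[255,[-9,-2,0],0],[255,[0,0,0],0],[255,[0,0,0],0],[255,[0,0,0],0]])

```text
time: 10.35
tool_pos: [0.4788, -0.0339, 0.0397]
ee_rot: [-3.141, -0.001, 1.789]
wrist_force: [0.0, 0.2, -8.9]
width: 0.0556
finger_force: 30.0
```

```bash
python3 - <<'E'
from h import *
import pickle
o=robot.get_obs(); c=cal('wrist'); a=robot.snapshot('wrist'); pickle.dump((c,o),open('w6.pkl','wb')); cv2.imwrite('pics/w6.png',a)
print(o['tool_pos'],np.degrees(o['ee_rot']),o['width'],o['time'])
print('seat proj',proj(c,[.4958,-.110,.031]),'block proj',proj(c,o['tool_pos']+[0,0,.051]))
E
```

```text
[ 0.47883559 -0.0339385   0.03966308] [-1.79992009e+02 -3.84145239e-02  1.02481187e+02] 0.05561531427295821 10.35
seat proj [277.70565026 336.08797505] block proj [277.5102507  276.83371644]
```

View pics/w6.png

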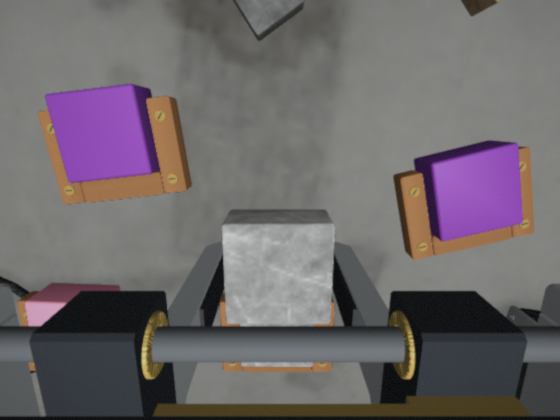

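The wrist view shows the gripped block at about (278,268), square, with the seat's frame just below it at columns 222–331 behind the rail. I'll check the lateral alignment numerically in this image.

```bash
python3 - <<'E'
from h import *
import pickle
c,o=pickle.load(open('w6.pkl','rb')); im=cv2.imread('pics/w6.png'); t=o['tool_pos']; y=o['ee_rot'][2]
tx=np.array([np.cos(y),np.sin(y)]); ty=np.array([np.sin(y),-np.cos(y)])
def loc(u,v,z): d=ray(c,u,v,z)[:2]-t[:2]; return (np.array([d@tx,d@ty])*1000).round(1)
hsv=cv2.cvtColor(im,cv2.COLOR_BGR2HSV); o_=(hsv[...,1]>110)&(hsv[...,0]<20)
for r in (305,315,364,367):
    xs=np.where(o_[r,200:350])[0]+200; print(r,xs.min(),xs.max(),loc(xs.min()-.5,r,.018),loc(xs.max()+.5,r,.018))
k,cc=steel(im,(205,215,350,322),125); P=cc[:,0]
for r in (230,240,250):
    xs=P[P[:,1]==r][:,0]; print('blk',r,xs.min(),xs.max(),loc(xs.min()-.5,r,.0907),loc(xs.max()+.5,r,.0907))
xs=range(235,325,10); print('top/front edge rows',[P[P[:,0]==x][:,1].min() for x in xs])
g=cv2.cvtColor(im,cv2.COLOR_BGR2GRAY); print(g[205:235,278],[loc(278,r,.0907)[0] for r in (210,222,325)])
# seat steel visible below rod
m=(hsv[...,1]<30)&(hsv[...,2]>130); print([ (r,np.where(m[r,200:350])[0][[0,-1]]+200) for r in range(356,372,2) if m[r,200:350].any()])
E
```

```text
305 220 333 [-59.9 -44.5] [-59.8  42.9]
315 221 333 [-68.5 -44.1] [-68.5  43.3]
364 223 330 [-113.4  -44.5] [-113.4   42.8]
367 223 330 [-116.3  -44.6] [-116.3   42.9]
blk 230 222 349 [ 25.  -27.3] [25.  35.1]
blk 240 222 348 [ 19.8 -27.5] [19.9 34.9]
blk 250 223 332 [ 14.6 -27.3] [14.6 27.3]
top/front edge rows [np.int32(224), np.int32(224), np.int32(224), np.int32(224), np.int32(224), np.int32(224), np.int32(224), np.int32(224), np.int32(224)]
[115 115 116 110  92  72  71  75  78  79  79  83  91  96  95  92  88  87
 107 136 156 164 164 161 159 159 160 159 157 156] [np.float64(35.1), np.float64(29.1), np.float64(-27.9)]
[(362, array([241, 312])), (364, array([241, 312])), (366, array([274, 310])), (370, array([208, 208]))]
```

The frame's centre is 0.8 mm towards tool -y of the block's, and the two are parallel. About 22 mm of push remains. I'll shift, lower and approach.

Call:
carry_out(increments=[[255,[0,-0.6,20],0],[255,[0,0,20],0],[255,[0,0,10],0],[255,[0,0,6],0],[255,[0,0,3],0],[255,[0,0,0.5],0],[255,[0,0,0],0],[255,[0,0,0],0]])

```text
time: 11.2
tool_pos: [0.4792, -0.0355, -0.0189]
ee_rot: [3.14, 0.001, 1.787]
wrist_force: [-0.8, -0.8, -9.2]
width: 0.0561
finger_force: 30.0
```

Call:
carry_out(increments=[[255,[-5,0,0],0],[255,[-5,0,0],0],[255,[-4,0,0],0],[255,[-2,0,0],0],[255,[-1,0,0],0],[255,[0,0,0],0],[255,[0,0,0],0]])

```text
time: 11.9
tool_pos: [0.482, -0.0518, -0.0198]
ee_rot: [-3.141, -0.0, 1.787]
wrist_force: [-0.1, 0.5, -8.3]
width: 0.0559
finger_force: 30.0
```

Call:
carry_out(increments=[[255,[-1,0,0],0],[255,[-1,0,0],0],[255,[0,0,0],0]])

```text
time: 12.2
tool_pos: [0.4825, -0.0539, -0.0197]
ee_rot: [3.142, 0.0, 1.787]
wrist_force: [-0.5, 0.4, -9.3]
width: 0.0557
finger_force: 30.0
```

Call:
carry_out(increments=[[255,[0,0,0.5],0],[255,[0,0,0],0],[255,[-0.7,0,0],0],[255,[-0.7,0,0],0],[255,[0,0,0],0],[255,[0,0,0],0]])

```text
time: 12.8
tool_pos: [0.4829, -0.0552, -0.0201]
ee_rot: [3.141, -0.0, 1.787]
wrist_force: [-0.6, 0.3, -7.6]
width: 0.0558
finger_force: 30.0
```

Call:
carry_out(increments=[[255,[0,0,0.4],0],[255,[-0.7,0,0],0],[255,[0,0,0],0],[255,[0,0,0],0]])

```text
time: 13.2
tool_pos: [0.4829, -0.0551, -0.0202]
ee_rot: [3.141, -0.001, 1.787]
wrist_force: [-2.4, 4.5, -2.0]
width: 0.0561
finger_force: 30.0
```

Call:
carry_out(increments=[[255,[-0.7,0,0],0],[255,[0,0,0],0],[255,[0,0,0],0]])

```text
time: 13.5
tool_pos: [0.4829, -0.0551, -0.0201]
ee_rot: [3.141, -0.003, 1.787]
wrist_force: [-2.9, 6.5, -0.9]
width: 0.0558
finger_force: 30.0
```

Call:
carry_out(increments=[[255,[-1,0,0],0],[255,[-1,0,0],0],[255,[-1,0,0],0],[255,[0,0,0],0],[255,[0,0,0],0]])

```text
time: 14.0
tool_pos: [0.483, -0.0552, -0.0201]
ee_rot: [3.141, -0.008, 1.787]
wrist_force: [-4.7, 12.5, 1.3]
width: 0.0559
finger_force: 30.0
```

Firm contact: the block doesn't advance as the force climbs to 13 N, and it's on the bench. I'll ease the push, release slowly and retreat upwards.

Call:
carry_out(increments=[[255,[1.5,0,0],0],[255,[1.5,0,0],0],[255,[0,0,0],0],[80,[0,0,0],0],[80,[0,0,0],0],[50,[0,0,0],0],[50,[0,0,0],0],[50,[0,0,0],0]])

```text
time: 14.8
tool_pos: [0.4835, -0.057, -0.0203]
ee_rot: [3.141, 0.001, 1.787]
wrist_force: [1.4, 0.2, 0.6]
width: 0.0759
finger_force: 0.0
```

Call:
carry_out(increments=[[50,[0,0,0],0],[50,[0,0,-10],0],[50,[0,0,-30],0],[50,[0,0,-40],0],[50,[0,0,-40],0],[50,[20,0,-40],0],[50,[0,0,0],0],[50,[0,0,0],0]])

```text
time: 15.6
tool_pos: [0.4796, -0.037, 0.1412]
ee_rot: [3.138, 0.002, 1.788]
wrist_force: [-0.7, 0.0, -0.2]
width: 0.0756
finger_force: 0.0
```

```bash
python3 - <<'E'
from h import *
o=robot.get_obs(); c=cal('wrist'); im=robot.snapshot('wrist'); cv2.imwrite('pics/w7.png',im)
robot_t=o['tool_pos']; print(robot_t,o['width'],o['time'])
k0=proj(c,[.4893,-.0825,.031]); print(k0)
u,v=k0.astype(int); k,cc=steel(im,(u-50,v-85,u+50,v+85),125)
r,P=rect(c,cc,.031); print('merged',r, 'solidity',cv2.contourArea(cc)/cv2.contourArea(cv2.convexHull(cc)))
# side edges of each block in the seat frame
a=np.radians(12.4); X=np.array([np.cos(a),np.sin(a)]); Y=np.array([-X[1],X[0]]); q=P-[495.8,-110]
qx,qy=q@X,q@Y
for lo,hi in ((-20,20),(36,76)):
    for s in (-1,1):
        m=(qy>lo)&(qy<hi)&(s*qx>15); f=np.polyfit(qy[m],qx[m],1); print(lo,s,'mid',np.polyval(f,(lo+hi)/2).round(2),'slope deg',np.degrees(f[0]).round(2))
for s in (-1,1):
    m=(abs(qx)<20)&(s*(qy-28)>20); f=np.polyfit(qx[m],qy[m],1); print('end',s,f[1].round(2),np.degrees(f[0]).round(2))
# seam profile
g=cv2.cvtColor(im,cv2.COLOR_BGR2GRAY)
for x in (-15,0,15):
    print([int(g[tuple(np.round(proj(c,np.append(([495.8,-110]+x*X+yy*Y)/1000,.031))).astype(int)[::-1])]) for yy in range(18,40,1)])
E
```

```text
[ 0.47960846 -0.03700365  0.14121152] 0.07557708880641287 15.6
[276.82522339 246.03649338]
merged ((488.79864501953125, -81.66238403320312), (55.56175994873047, 110.27093505859375), 12.2449951171875) solidity 0.9837059835249389
-20 -1 mid -27.92 slope deg -0.67
-20 1 mid 26.16 slope deg 1.06
36 -1 mid -28.06 slope deg 1.24
36 1 mid 26.62 slope deg -0.46
end -1 -25.91 -0.06
end 1 83.37 0.94
[171, 171, 176, 176, 175, 172, 164, 151, 151, 151, 142, 162, 180, 180, 179, 171, 162, 156, 156, 159, 159, 161]
[165, 165, 162, 152, 149, 149, 151, 154, 153, 153, 139, 149, 160, 160, 160, 161, 161, 156, 154, 157, 158, 159]
[151, 151, 156, 161, 163, 166, 166, 164, 161, 157, 143, 148, 159, 156, 156, 155, 152, 151, 151, 151, 151, 154]
```

The top faces line up: total length 110.3 mm at the same slight undersize as the width, the seam at 28 mm across the width, and a side offset of about 0.2 mm. The tool was tilted 0.4° during the push, so I'll give the outer face one gentle nudge with closed fingers to seat it fully.

Call:
carry_out(increments=[[255,[18,-0.5,0],0],[255,[20,0,0],0],[255,[0,0,40],0],[255,[0,0,40],0],[255,[0,0,30],0],[255,[0,0,20],0],[255,[0,0,15],0],[255,[0,0,7],0]])

```text
time: 16.45
tool_pos: [0.4668, -0.0, -0.0165]
ee_rot: [-3.134, -0.002, 1.787]
wrist_force: [0.1, 0.8, -0.6]
width: 0.0151
finger_force: 0.0
```

Call:
carry_out(increments=[[255,[0,0,0],0],[255,[0,0,0],0],[255,[0,0,0],0],[255,[-4,0,0],0],[255,[-4,0,0],0],[255,[-3,0,0],0],[255,[0,0,0],0],[255,[0,0,0],0]])

```text
time: 17.25
tool_pos: [0.4726, -0.0109, -0.0126]
ee_rot: [3.141, 0.0, 1.787]
wrist_force: [0.8, -0.2, -0.2]
width: 0.0004
finger_force: 0.0
```

Call:
carry_out(increments=[[255,[-3,0.5,0],0],[255,[-2,0,0],0],[255,[-1,0,0],0],[255,[-1,0,0],0],[255,[-1,0,0],0],[255,[-1,0,0],0],[255,[0,0,0],0]])

```text
time: 17.95
tool_pos: [0.4749, -0.0195, -0.0126]
ee_rot: [-3.142, -0.0, 1.787]
wrist_force: [0.3, 0.1, -0.3]
width: 0.0003
finger_force: 0.1
```

Call:
carry_out(increments=[[255,[-1,0,0],0],[255,[-1,0,0],0],[255,[0,0,0],0]])

```text
time: 18.25
tool_pos: [0.4749, -0.0194, -0.0126]
ee_rot: [-3.141, -0.004, 1.787]
wrist_force: [-1.0, 7.1, 1.7]
width: 0.0003
finger_force: 3.1
```

Call:
carry_out(increments=[[255,[-1,0,0],0],[255,[-1,0,0],0],[255,[-1,0,0],0],[255,[0,0,0],0],[255,[0,0,0],0]])

```text
time: 18.75
tool_pos: [0.4749, -0.0193, -0.0125]
ee_rot: [-3.141, -0.01, 1.787]
wrist_force: [-1.8, 13.6, 4.3]
width: 0.0004
finger_force: 6.6
```

Call:
carry_out(increments=[[255,[3,0,0],0],[255,[6,0,0],0],[255,[15,0,0],0],[255,[10,0,-20],0],[255,[0,0,-40],0],[255,[0,0,-30],0],[255,[0,0,0],0],[255,[0,0,0],0]])

```text
time: 19.55
tool_pos: [0.469, 0.0091, 0.0779]
ee_rot: [3.14, 0.001, 1.788]
wrist_force: [-0.0, 0.4, -0.4]
width: 0.0003
finger_force: 0.0
```

```bash
python3 - <<'E'
from h import *
o=robot.get_obs(); c=cal('wrist'); im=robot.snapshot('wrist'); side=robot.snapshot('side')
print(o['tool_pos'],o['time'],o['wrist_force'])
u,v=proj(c,[.4893,-.0825,.031]).astype(int); print(u,v)
k,cc=steel(im,(u-75,max(v-110,0),u+75,min(v+110,420)),125); r,P=rect(c,cc,.031); print(r)
a=np.radians(12.4); X=np.array([np.cos(a),np.sin(a)]); Y=np.array([-X[1],X[0]]); q=P-[495.8,-110]; qx,qy=q@X,q@Y
for lo,hi in ((-10,22),(34,76)):
    for s in (-1,1):
        m=(qy>lo)&(qy<hi)&(s*qx>15)&(abs(qx)<32)
        if m.sum()>5: f=np.polyfit(qy[m],qx[m],1); print(lo,s,np.polyval(f,(lo+hi)/2).round(2),np.degrees(f[0]).round(2))
m=(abs(qx)<20)&(qy>60); f=np.polyfit(qx[m],qy[m],1); print('end',f[1].round(2),np.degrees(f[0]).round(2))
# bystanders: change in side view
b0=cv2.imread('pics/side0.png'); d=cv2.absdiff(side,b0).max(2)
for n,p in (('small',[.434,.12,.01]),('carton',[.569,.182,.014])):
    u,v=proj(cal('side'),p).astype(int); print(n,np.median(d[v-15:v+15,u-18:u+18]),np.percentile(d[v-15:v+15,u-18:u+18],98))
E
```

```text
[0.46900846 0.00911017 0.07785324] 19.55 [-0.00807937  0.37785433 -0.44989461]
277 324
((515.283203125, -8.062702178955078), (38.13850402832031, 64.81791687011719), 13.673735618591309)
34 1 20.2 20.04Traceback (most recent call last):
  File "<stdin>", line 11, in <module>
    raise TypeError("expected non-empty vector for x")
TypeError: expected non-empty vector for x
```

The block didn't move under 13.6 N, so it's seated. The hand hides it from here, so I'll rise clear for the last numeric check.

Call:
carry_out(increments=[[0,[0,0,-40],0],[0,[0,0,-30],0],[0,[-30,0,0],0],[0,[-40,0,0],0],[0,[-20,0,0],0],[0,[0,0,0],0],[0,[0,0,0],0],[0,[0,0,0],0]])

```text
time: 20.45
tool_pos: [0.4874, -0.078, 0.1464]
ee_rot: [-3.14, -0.001, 1.788]
wrist_force: [-0.3, 1.3, -0.2]
width: 0.0608
finger_force: 0.0
```

```bash
python3 - <<'E'
from h import *
o=robot.get_obs(); c=cal('wrist'); im=robot.snapshot('wrist'); side=robot.snapshot('side')
print(o['tool_pos'],o['time'])
u,v=proj(c,[.4893,-.0825,.031]).astype(int)
k,cc=steel(im,(u-50,max(v-85,0),u+50,v+85),125); r,P=rect(c,cc,.031); print(u,v,r)
a=np.radians(12.4); X=np.array([np.cos(a),np.sin(a)]); Y=np.array([-X[1],X[0]]); q=P-[495.8,-110]; qx,qy=q@X,q@Y
for lo,hi in ((-20,22),(34,76)):
    for s in (-1,1):
        m=(qy>lo)&(qy<hi)&(s*qx>22)&(abs(qx)<31)
        if m.sum()>5: f=np.polyfit(qy[m],qx[m],1); print(lo,s,np.polyval(f,(lo+hi)/2).round(2),np.degrees(f[0]).round(2))
for s in (-1,1):
    m=(abs(qx)<20)&(s*(qy-28)>40)
    if m.sum()>5: f=np.polyfit(qx[m],qy[m],1); print('end',f[1].round(2),np.degrees(f[0]).round(2))
b0=cv2.imread('pics/side0.png'); d=cv2.absdiff(side,b0).max(2)
for n,p in (('small',[.434,.12,.01]),('carton',[.569,.182,.014])):
    u,v=proj(cal('side'),p).astype(int); w=d[v-15:v+15,u-18:u+18]; print(n,np.median(w),np.percentile(w,98))
E
```

```text
[ 0.48736569 -0.07803237  0.14637861] 20.45
278 205 ((495.4958801269531, -66.96532440185547), (74.47813415527344, 136.59100341796875), 12.298253059387207)
-20 -1 -27.8 -0.48
-20 1 26.16 0.22
34 -1 -27.75 -0.43
34 1 27.27 -0.41
end -26.09 0.09
end 83.61 0.07
small 3.0 7.0
carton 3.0 7.0
```

```bash
python3 -c "
from h import *
print(robot.close_job())"
```

```text
the job is handed in; nothing more can be done
None
```

The loose block is butted flat, square and in line against the framed block and released, with the small block and carton unmoved, and the job was handed in at about 20.5 s; the fingertips turned out to sit about 27 mm behind the reported TCP, not 14 mm ahead as stated, so the first grasp closed above the block without contact and I gripped about 38 mm lower.

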